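# Strip the goldsmith's wire stand

## Task

Clear the wire stand: lift off all the brass cones and nest them one in another in the steel cup, upright and loosely, without pressing them so that they wedge; slide every wire bobbin straight up off its post and stand it flat on the floor of the wooden tray. Leave the jar, the ring mandrel and the hammer alone.

Things in the scene. Friction and masses are not known exactly. Their poses are not given: they have to be found in the camera images.
- stand: fixed wire stand, a green steel plate 170 x 170 mm, 14 mm thick, with four upright steel posts of dia. 12 mm at x = +-50, y = +-50 mm of its frame. Origin: centre of the underside, on the bench. Bobbins stand on the plate; the posts' tops are 65 mm up.
- bobbin1: loose wire bobbin, black flanges dia. 54 mm at both ends, 34 mm tall, wound with copper wire, 0.11 to 0.23 kg. Origin: centre of its underside, z up. Bore dia. 16 mm. Starts standing on the stand around a post, perhaps with a cone on top.
- bobbin2: loose wire bobbin, black flanges dia. 54 mm at both ends, 34 mm tall, wound with silvery steel wire, 0.11 to 0.23 kg. Origin: centre of its underside, z up. Bore dia. 16 mm. Starts standing on the stand around a post, perhaps with a cone on top.
- bobbin3: loose wire bobbin, black flanges dia. 54 mm at both ends, 34 mm tall, wound with brass wire, 0.11 to 0.23 kg. Origin: centre of its underside, z up. Bore dia. 16 mm. Starts standing on the stand around a post, perhaps with a cone on top.
- bobbin4: loose wire bobbin, black flanges dia. 54 mm at both ends, 34 mm tall, wound with copper wire, 0.11 to 0.23 kg. Origin: centre of its underside, z up. Bore dia. 16 mm. Starts standing on the stand around a post. Absent in some starts.
- cone1: loose brass cone, 54 mm tall, 70 g: hollow funnel, wide end up. Origin: centre of its narrow underside, z up. Outside dia. 24 mm at the underside, 48 mm at 40 mm height, then a straight gripping band 14 mm tall to the rim; inside dia. 14 mm at the bottom, 41 mm at the rim. Starts over a post, standing on top of a bobbin. Nested loosely, cones rest about 25 mm one above another. Some are absent.
- cone2: loose brass cone, 54 mm tall, 70 g: hollow funnel, wide end up. Origin: centre of its narrow underside, z up. Outside dia. 24 mm at the underside, 48 mm at 40 mm height, then a straight gripping band 14 mm tall to the rim; inside dia. 14 mm at the bottom, 41 mm at the rim. Starts over a post, standing on top of a bobbin. Nested loosely, cones rest about 25 mm one above another. Some are absent.
- cone3: loose brass cone, 54 mm tall, 70 g: hollow funnel, wide end up. Origin: centre of its narrow underside, z up. Outside dia. 24 mm at the underside, 48 mm at 40 mm height, then a straight gripping band 14 mm tall to the rim; inside dia. 14 mm at the bottom, 41 mm at the rim. Starts over a post, standing on top of a bobbin. Nested loosely, cones rest about 25 mm one above another. Some are absent.
- cup: loose steel nesting cup, 0.6 kg, that receives the cones: a dark foot dia. 84 mm, 12 mm thick, carrying a steel funnel shaped like the brass cones, open at the top. Origin: centre of the foot's underside, z up. Rim 66 mm up. The first cone set in it rests with its underside about 37 mm above the cup's origin, each further one 25 mm higher.
- tray: loose dark wooden tray, 0.9 kg, 190 x 190 mm outside, walls 6 mm thick and 16 mm high, floor 6 mm thick (inside 178 x 178 mm: room for four bobbins). Origin: centre of its underside, x and y along its sides.
- jar: closed amber glass jar on the bench, dia. 60 mm, 75 mm tall, origin at the centre of its underside: a bystander
- mandrel_block: upright tapered steel ring mandrel on a round foot dia. 64 mm, 150 mm tall, origin at the centre of its underside: a bystander
- hammer: small hammer 170 mm long lying on the bench, origin near its middle: a bystander

How it is judged:
By the outcome, as a careful person would: the job done as asked, in the order asked, and still so for the second after the job is handed in, with the robot touching nothing.
Of cone1, cone2, cone3, bobbin4 only 2 to 4 are there at a start; the rules pass over those that are not, and their reading is None.
At some moment in a run one of tray, cup may be knocked a few centimetres aside while the robot is not near it.
It also fails if it takes over 210 s, if anything falls off the work surface, if the arm or the gripper's body presses on something with over 40 N, if the wrist force passes 120 N, or if a joint passes its speed limit or range.

## Robot

A 6-joint arm with a two-finger parallel gripper is mounted at the origin on the work surface. World frame = base frame: x ahead of the robot, y to its left, z up, the work surface at z = 0. Lengths are in mm, angles in rad, forces in N, time in s.
With the tool pointing down it reaches from about 300 to 775 mm from the base axis. Payload 14.6 kg.
Tool frame: the origin (TCP) lies on the front face of the gripper's body, between the roots of the fingers; the fingertips stand 97 mm ahead of it and the grasp point (between the pads) lies 78 mm ahead of it; z points along the fingers, y is the line along which they close (so a half turn about z gives the same grasp; the last joint's range is limited). The gripper opens to 94 mm and grips with 3 to 60 N. Pads are 16 mm wide; open, the fingers measure 119 mm over their backs; the gripper's body (75 mm by 177 mm) begins 78 mm behind the grasp point.
Start: joints at [-1.262, 0.3, 1.521, -0, 1.321, -0.067], TCP at [201.852, -511.611, 302.646] pointing down, gripper open.
Joint ranges: [-3.03, 3.03], [-0.79, 2.21], [0.23, 2.52], [-1.04, 4.18], [0, 3.07], [-2.55, 2.55]. Speed limits (rad/s): [2.22, 2.22, 2.57, 3.14, 3.14, 3.14].

## Interface

Orientations are given as [roll, pitch, yaw] about the fixed x, y, z axes, in that order (R = Rz(yaw) Ry(pitch) Rx(roll)).
In Python, from cell import * gives the robot as it stands.
- The arm moves only by the tool carry_out, never from a script. Its arguments are lists of equal length, an entry for each row: "slide": the shift along the world's x, y, z scaled (see below), a list of three; "dr": the turn, a rotation vector about the world's x, y, z scaled (see below), a list of three; "gripper": the opening in per cent of the stroke, from 0 (shut) to 100 (fully open). A call has 1 to 10 rows; each row is the pose to reach, as a shift and turn from the pose commanded when the call began, turning the shorter way round; what a row does not reach only later rows make up. The controller multiplies each number of a shift by 0.25 m and each number of a turn by 360 degrees. A row lasts 1/12 s, in which the tool goes at most 41.7 mm and 7.16 degrees, less where a joint would pass 70% of its speed; a pose out of reach is approached as far as the arm can. A call with a number of a shift or a turn outside -1 to 1 is refused whole. A call with a gripper value outside its range is refused whole. The fingers move at their own pace and stop on an object; "newtons" is the grip in N (left out, the last holds). Time passes only in rows, so rows that repeat a pose let the fingers close. It gives the time, the measured TCP pose, the force, the opening and the grip force at its end, in the units of the state.
- read_state(): the state, without advancing time (a new reading comes with each control period).
- camera(name): name is "side" or "top"; returns the picture (400x640x3 uint8, red, green, blue); there is no depth.
- camera_model(name): a dict with "vfov" (degrees; the focal length in pixels is half the picture's height over the tangent of half this angle, whatever the lens; pixels are square), "cx", "cy" (the principal point, pixels), "k1" (the pictures are not rectified: a ray, as slopes to the right and down, at radius r is drawn at 1 + k1 r^2 times it, then the intrinsics apply), "R" (3x3) and "t" (3): a world point X has camera coordinates R X + t. Camera axes: x right, y down, z forward; pixel columns grow to the right and rows downward; lengths in mm; the calibration is good to about 2 mm. A picture is of the moment at which its call begins. camera_model takes no time and is no camera call.
- sign_off(): hands the job in; it is judged then, once.
The state is a dict: "clock": time; "joints": joint angles; "qd": joint speeds; "effort": joint torques, N m; "eef_pos": TCP position; "eef_rot": TCP orientation; "wrist_force": force on the tool from outside, world axes, zero at the start; "moment": the same for the moment, N m; "finger_gap": finger opening in mm; "finger_force": force on a finger pad.
Only numpy, scipy, OpenCV 4.12 (cv2) and the standard library are available. Lean on these libraries where they do the work, as an engineer would, in place of code of your own. Each camera call takes 0.05 s, during which the arm holds its last target. There are 200 camera calls.

## Working session

There is one attempt and no reset: what is moved stays moved. The work goes in short steps, Python scripts to look and compute and a tool call to move; the robot and the scene stay as the last step left them, time stands still between calls to the robot, and variables do not carry over. Pictures are saved under pics/ and viewed, at most 14 in all, crops included, and the job is handed in when it is done.

Besides the shell and the picture viewer there is one more tool, called by a JSON object that holds its "method" and its "body". carry_out: Moves the arm, as the interface text tells. Its arguments: {"type":"object","properties":{"slide":{"type":"array","items":{"type":"array","items":{"type":"number","minimum":-1,"maximum":1}}},"dr":{"type":"array","items":{"type":"array","items":{"type":"number","minimum":-1,"maximum":1}}},"gripper":{"type":"array","items":{"type":"number"}},"newtons":{"type":"number"}},"required":["slide","dr","gripper"]}

```bash
mkdir -p pics; ls; python3 - <<'E'
from cell import *
import cv2
for n in("side","top"):
    cv2.imwrite(f"pics/{n}0.png",camera(n)[:,:,::-1]); print(n,camera_model(n))
print(read_state())
E
```

```text
pics
side {'vfov': 45.08759470830335, 'cx': 328.3065329870778, 'cy': 203.86489139791024, 'k1': -0.11767415702589462, 'R': array([[-0.97702744, -0.21308695, -0.00336548],
       [-0.16186809,  0.75227024, -0.63866126],
       [ 0.13862213, -0.62344482, -0.76948065]]), 't': array([ 556.15571221,  146.58947405, 1062.87001911])}
top {'vfov': 57.34228644368594, 'cx': 315.54170816611196, 'cy': 196.2432325450602, 'k1': -0.0016816440072039969, 'R': array([[ 1.42733947e-02, -9.99898065e-01, -3.60420447e-04],
       [-9.74349002e-01, -1.38277208e-02, -2.24617043e-01],
       [ 2.24589163e-01,  3.55722300e-03, -9.74447050e-01]]), 't': array([  8.05547757, 580.62102697, 686.71946613])}
{'clock': 0.1, 'joints': array([-1.26158778e+00,  3.00446648e-01,  1.52151363e+00, -7.23150531e-06,
        1.32069840e+00, -6.65874562e-02]), 'qd': array([ 2.64412523e-05, -1.14808554e-03, -3.47930906e-03,  2.46701111e-03,
       -1.16385652e-03, -5.86574822e-04]), 'effort': array([-4.23503543e-04, -5.32647657e+01, -3.53279614e+01,  7.09435064e-02,
        2.35414499e-02, -3.19355559e-05]), 'eef_pos': array([ 201.8199079 , -511.49291834,  302.12822029]), 'eef_rot': array([-3.14052852e+00, -6.39424575e-05,  3.75797760e-01]), 'wrist_force': array([-0.03527567,  0.95528771, -0.2729788 ]), 'moment': array([-0.01393997,  0.0012321 ,  0.00252268]), 'finger_force': 0.0, 'finger_gap': 93.90086861881447}
```

View pics/top0.png

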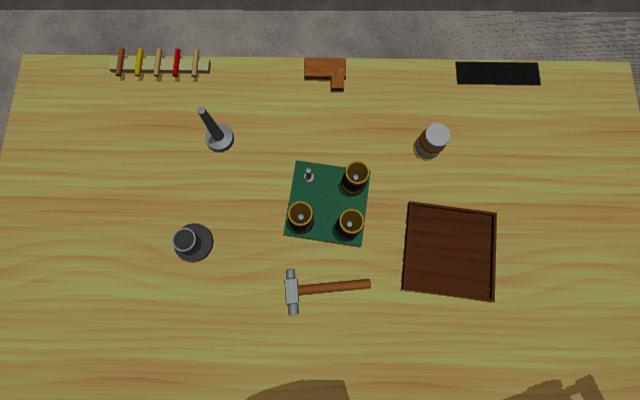

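View pics/side0.png

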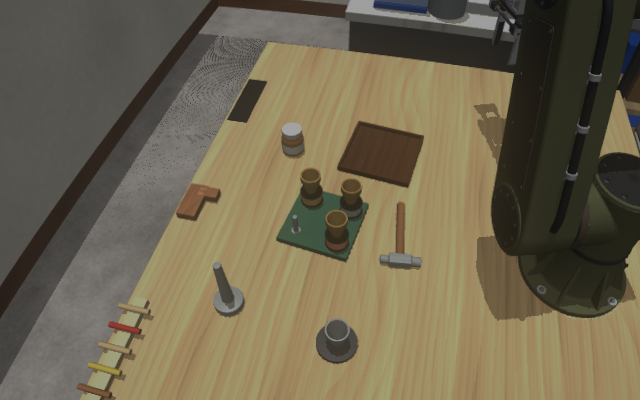

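The pictures show three cones on three bobbins. Their rims in the top view are near (357,171), (301,213) and (351,222), and the post at (308,175) is empty. The cup rim is near (185,240), the tray centre near (449,252) and the mandrel foot near (219,138).

```bash
cat > h.py <<'E'
from cell import *
import cv2, numpy as np
def pt(n,u,v,z):
    "pixel -> world point on plane z"
    m=camera_model(n); f=200/np.tan(np.radians(m["vfov"]/2))
    K=np.array([[f,0,m["cx"]],[0,f,m["cy"]],[0,0,1.]])
    s=cv2.undistortPoints(np.array([[[u,v]]],float),K,np.array([m["k1"],0,0,0,0]))[0,0]
    d=m["R"].T@np.array([s[0],s[1],1]); c=-m["R"].T@m["t"]
    return (c+d*(z-c[2])/d[2])
def shot(n,name=None):
    im=camera(n)[:,:,::-1].copy()
    if name: cv2.imwrite(f"pics/{name}.png",im)
    return im
def big(mask):
    mask=cv2.morphologyEx(mask.astype(np.uint8)*255,cv2.MORPH_CLOSE,np.ones((5,5)))
    cs=cv2.findContours(mask,cv2.RETR_EXTERNAL,cv2.CHAIN_APPROX_NONE)[0]
    return max(cs,key=cv2.contourArea)
def win(im,x0,y0,x1,y1):
    m=np.zeros(im.shape[:2],bool); m[y0:y1,x0:x1]=1; return m
def rect(n,c,z):
    "contour -> centre, size, angle on plane z"
    P=np.array([pt(n,*p[0],z)[:2] for p in c],np.float32); return cv2.minAreaRect(P),P
def tray(im,x0=385,y0=185,x1=540,y1=330):
    h=cv2.cvtColor(im,cv2.COLOR_BGR2HSV); return rect("top",big((h[...,2]<110)&win(im,x0,y0,x1,y1)),16)
def cup_foot(im,x0,y0,x1,y1):
    h=cv2.cvtColor(im,cv2.COLOR_BGR2HSV)
    return big((h[...,1]<90)&win(im,x0,y0,x1,y1))
E
python3 - <<'E'
from h import *
im=cv2.imread("pics/top0.png"); h=cv2.cvtColor(im,cv2.COLOR_BGR2HSV)
g=big((h[...,0]>55)&(h[...,0]<95)&(h[...,1]>80)&win(im,270,150,385,255))
print("stand",rect("top",g,14)[0])
print("tray",tray(im)[0])
for u,v in((357,171),(301,213),(351,222)):print("rim",pt("top",u,v,102))
for u,v in((310,176),(336,218),(351,185)):print("side rim",pt("side",u,v,102))
print("post",pt("top",308,171,65))
c=cup_foot(im,160,215,225,270); print("cup foot",cv2.minEnclosingCircle(rect("top",c,12)[1]))
print("cuprim",pt("top",185,240,66),pt("side",337,328,66))
for n,u,v,z in(("top",219,139,10),("top",436,132,75),("top",292,291,10)):print(pt(n,u,v,z))
for n,p in(("a",im[140:290,260:400]),("b",im[205:280,150:240])):pass
a=cv2.resize(im[140:280,150:380],None,fx=3.4,fy=3.4,interpolation=cv2.INTER_CUBIC); cv2.imwrite("pics/crop1.png",a)
E
```

```text
stand ((580.3427124023438, -9.761871337890625), (168.32766723632812, 169.20846557617188), 82.34878540039062)
tray ((478.995361328125, -269.100830078125), (195.9840850830078, 190.52000427246094), 83.08667755126953)
rim [624.85189006 -65.52783941 102.        ]
rim [538.45887813  43.87495658 102.        ]
rim [522.22746468 -52.82706558 102.        ]
side rim [624.86169481 -59.03037363 102.        ]
side rim [541.5018105   48.39585275 102.        ]
side rim [527.55845786 -51.48927117 102.        ]
post [634.71945485  32.89117411  65.        ]
cup foot ((488.3940734863281, 281.8697509765625), 44.62202835083008)
cuprim [486.77695558 276.59098108  66.        ] [491.16145238 279.59930957  66.        ]
[725.2569106  240.37794193  10.        ]
[ 721.70375529 -236.96167098   75.        ]
[389.36609363  62.839347    10.        ]
```

View pics/crop1.png

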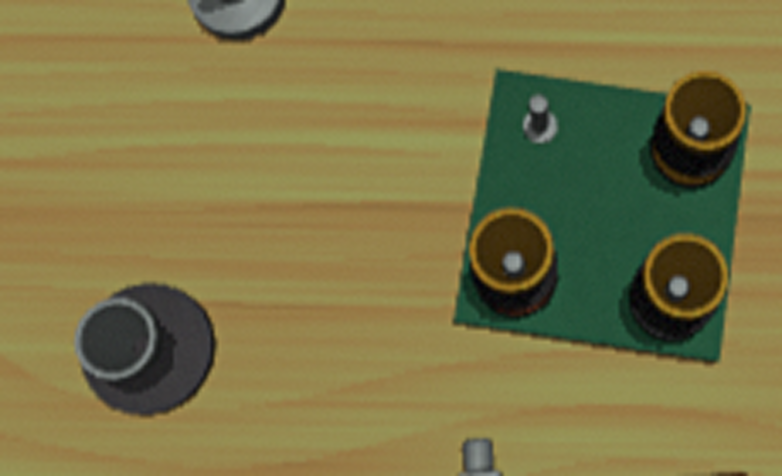

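Stand geometry and the cone rims agree to about 3 mm: cones at (539,46), (524,-52) and (624,-65). The cup is at about (488,280). Moving to the first cone.

{"method": "carry_out", "body": {"slide": [[0.672,1,0],[0.672,1,0],[0.672,1,0],[0.672,1,0],[0.672,1,0],[0.672,1,0],[0.672,1,0],[0.672,1,0],[0.672,1,0]], "dr": [[0,0,0],[0,0,0],[0,0,0],[0,0,0],[0,0,0],[0,0,0],[0,0,0],[0,0,0],[0,0,0]], "gripper": [100,100,100,100,100,100,100,100,100], "newtons": 10}}

```text
clock: 0.85
eef_pos: [370.9, -259.7, 302.6]
eef_rot: [-3.141, -0.0, 0.38]
wrist_force: [-0.5, -0.4, -0.3]
finger_gap: 94.2
finger_force: 0.0
```

{"method": "carry_out", "body": {"slide": [[0.672,1,0],[0.672,1,0],[0.672,1,0],[0.672,1,0],[0.672,1,0],[0.672,1,0],[0.672,1,0],[0.672,1,0],[0.672,1,0]], "dr": [[0,0,0],[0,0,0],[0,0,0],[0,0,0],[0,0,0],[0,0,0],[0,0,0],[0,0,0],[0,0,0]], "gripper": [100,100,100,100,100,100,100,100,100]}}

```text
clock: 1.6
eef_pos: [538.7, -10.9, 301.8]
eef_rot: [-3.141, 0.001, 0.378]
wrist_force: [-0.2, -0.0, -0.2]
finger_gap: 94.1
finger_force: 0.0
```

{"method": "carry_out", "body": {"slide": [[0.004,0.23,-0.2],[0.004,0.23,-0.2],[0.004,0.23,-0.2],[0.004,0.23,-0.2]], "dr": [[0,0,0],[0,0,0],[0,0,0],[0,0,0]], "gripper": [100,100,100,100]}}

```text
clock: 1.93
eef_pos: [538.3, 44.7, 251.7]
eef_rot: [-3.141, 0.002, 0.376]
wrist_force: [-0.5, -0.1, -0.5]
finger_gap: 93.8
finger_force: 0.0
```

{"method": "carry_out", "body": {"slide": [[0,0,-0.15],[0,0,-0.28],[0,0,-0.316],[0,0,-0.316],[0,0,-0.316]], "dr": [[0,0,0],[0,0,0],[0,0,0],[0,0,0],[0,0,0]], "gripper": [100,100,100,70,58], "newtons": 6}}

```text
clock: 2.35
eef_pos: [539.5, 44.7, 175.3]
eef_rot: [3.141, -0.001, 0.375]
wrist_force: [-0.2, 0.5, 0.7]
finger_gap: 84.4
finger_force: 0.0
```

{"method": "carry_out", "body": {"slide": [[0,0,0],[0,0,0],[0,0,0],[0,0,0],[0,0,0],[0,0,0],[0,0,0],[0,0,0]], "dr": [[0,0,0],[0,0,0],[0,0,0],[0,0,0],[0,0,0],[0,0,0],[0,0,0],[0,0,0]], "gripper": [45,40,40,40,40,40,40,40]}}

```text
clock: 3.02
eef_pos: [538.9, 45.9, 173.8]
eef_rot: [3.141, -0.0, 0.376]
wrist_force: [0.4, -1.0, 1.9]
finger_gap: 47.6
finger_force: 6.0
```

{"method": "carry_out", "body": {"slide": [[0,0,0.05],[0,0,0.2],[0,0,0.4],[0,0,0.4],[0,0.4,0.4],[0,0.4,0.4],[0,0.4,0.4],[0,0.4,0.4]], "dr": [[0,0,0],[0,0,0],[0,0,0],[0,0,0],[0,0,0],[0,0,0],[0,0,0],[0,0,0]], "gripper": [40,40,40,40,40,40,40,40]}}

```text
clock: 3.68
eef_pos: [538.4, 149.0, 273.2]
eef_rot: [-3.141, 0.0, 0.379]
wrist_force: [-1.2, -0.7, -1.0]
finger_gap: 47.3
finger_force: 6.0
```

```bash
python3 - <<'E'
from h import *
t=shot("top"); s=shot("side")
print(read_state()["eef_pos"])
a=cv2.resize(t[190:290,130:260],None,fx=3,fy=4)[:, :390]; a=cv2.resize(t[200:290,130:260],(520,360)); b=cv2.resize(s[280:380,290:390],(360,360))
cv2.imwrite("pics/cup1.png",np.hstack([a[:,:430],b]))
E
```

```text
[538.68975521 146.07829808 273.17451206]
```

View pics/cup1.png

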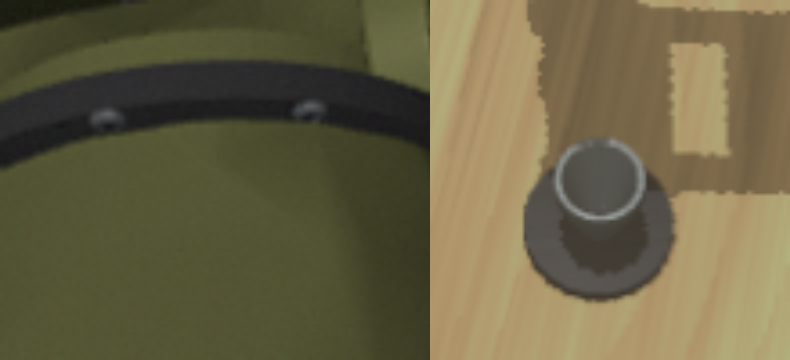

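The top view is hidden by the arm. In the side crop the cup rim centre is at full-image (337.2,329.4), unmoved from before.

```bash
python3 - <<'E'
from h import *
print(pt("top",184.4,239.7,66),pt("side",337.2,329.4,66),pt("side",336.8,342.0,12))
s=shot("side"); h=cv2.cvtColor(s,cv2.COLOR_BGR2HSV)
c=cup_foot(s,305,310,370,365); print(cv2.boundingRect(c),cv2.minEnclosingCircle(rect("side",c,12)[1]))
t=cv2.imread("pics/top0.png")
# bright rim ring of the cup: ellipse fits
for n,i,w in(("top",t,(165,222,207,258)),("side",s,(318,312,356,345))):
    hh=cv2.cvtColor(i,cv2.COLOR_BGR2HSV); c=big((hh[...,1]<70)&(hh[...,2]>115)&win(i,*w)); e=cv2.fitEllipse(c); print(n,e,pt(n,*e[0],66))
# cone rims in the held cone and at start (bias of the calibration)
for n,i,w in(("top",t,(338,155,376,190)),("top",t,(283,196,318,231)),("top",t,(333,203,369,241))):
    hh=cv2.cvtColor(i,cv2.COLOR_BGR2HSV); c=big((hh[...,0]<30)&(hh[...,1]>150)&(hh[...,2]>120)&win(i,*w)); e=cv2.fitEllipse(c); print(n,e,pt(n,*e[0],102))
E
```

```text
[487.35940333 277.85067482  66.        ] [490.20803283 282.33789537  66.        ] [489.98489605 284.26319895  12.        ]
(310, 315, 48, 50) ((507.9263610839844, 285.8921813964844), 58.5948486328125)
top ((183.23480224609375, 239.08778381347656), (21.39751625061035, 22.879209518432617), 40.28128433227539) [488.55039518 280.30400618  66.        ]
side ((336.76983642578125, 329.0769958496094), (22.39951515197754, 24.288911819458008), 89.85865020751953) [491.13823444 281.85979229  66.        ]
top ((357.0453796386719, 171.74807739257812), (21.829607009887695, 22.780607223510742), 117.44755554199219) [623.30189382 -65.60066048 102.        ]
top ((299.82440185546875, 213.0096893310547), (22.613473892211914, 23.3143310546875), 81.06310272216797) [538.40745775  46.15136033 102.        ]
top ((351.3929138183594, 220.6619110107422), (22.915700912475586, 23.616390228271484), 123.990966796875) [524.8435135  -53.60386384 102.        ]
```

{"method": "carry_out", "body": {"slide": [[-0.1,0.2,0],[-0.198,0.54,0],[-0.198,0.54,0],[-0.198,0.54,0],[-0.198,0.54,0],[-0.198,0.54,0],[-0.198,0.54,-0.15],[-0.198,0.54,-0.25],[-0.198,0.54,-0.25]], "dr": [[0,0,0],[0,0,0],[0,0,0],[0,0,0],[0,0,0],[0,0,0],[0,0,0],[0,0,0],[0,0,0]], "gripper": [40,40,40,40,40,40,40,40,40]}}

```text
clock: 4.58
eef_pos: [488.6, 278.4, 206.4]
eef_rot: [3.141, 0.008, 0.374]
wrist_force: [-0.1, 0.5, -1.2]
finger_gap: 47.3
finger_force: 6.0
```

```bash
python3 - <<'E'
from h import *
s=shot("side"); st=read_state(); print(st["eef_pos"],st["wrist_force"])
cv2.imwrite("pics/cup2.png",cv2.resize(s[250:390,260:420],(640,560)))
E
```

```text
[489.41818703 278.9623209  209.4546922 ] [ 0.17286379 -0.31465058  0.1955345 ]
```

View pics/cup2.png

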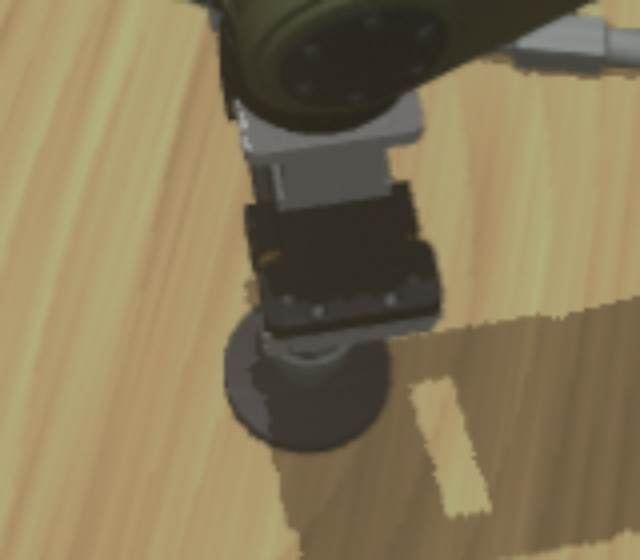

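The gripper covers the cone above the cup. The cup foot is in place, at about (337,343) full-image, so I'm descending gently.

{"method": "carry_out", "body": {"slide": [[0.002,0.006,-0.07],[0.002,0.006,-0.13],[0.002,0.006,-0.144],[0.002,0.006,-0.152],[0.002,0.006,-0.16],[0.002,0.006,-0.16],[0.002,0.006,-0.16]], "dr": [[0,0,0],[0,0,0],[0,0,0],[0,0,0],[0,0,0],[0,0,0],[0,0,0]], "gripper": [40,40,40,40,40,40,40]}}

```text
clock: 5.22
eef_pos: [490.2, 282.4, 172.2]
eef_rot: [-3.141, -0.001, 0.376]
wrist_force: [0.5, 1.0, -1.0]
finger_gap: 47.6
finger_force: 6.0
```

{"method": "carry_out", "body": {"slide": [[0,0,-0.008],[0,0,-0.008],[0,0,-0.008]], "dr": [[0,0,0],[0,0,0],[0,0,0]], "gripper": [40,40,40]}}

```text
clock: 5.47
eef_pos: [489.9, 282.3, 169.3]
eef_rot: [3.141, -0.0, 0.376]
wrist_force: [-0.5, -1.9, 1.6]
finger_gap: 47.9
finger_force: 6.0
```

{"method": "carry_out", "body": {"slide": [[0,0,-0.006],[0,0,-0.01],[0,0,-0.01],[0,0,-0.01]], "dr": [[0,0,0],[0,0,0],[0,0,0],[0,0,0]], "gripper": [40,40,40,40]}}

```text
clock: 5.8
eef_pos: [489.9, 282.1, 166.8]
eef_rot: [3.141, 0.0, 0.376]
wrist_force: [-0.7, -4.1, 5.6]
finger_gap: 47.5
finger_force: 6.0
```

```bash
python3 - <<'E'
from h import *
for i in range(3): camera("side"); st=read_state(); print(st["eef_pos"].round(1),st["wrist_force"].round(1))
E
```

```text
[489.9 282.1 166.8] [-1.8 -4.6  5.5]
[489.9 282.1 166.8] [-1.2 -4.9  4.4]
[489.9 282.1 166.8] [-1.4 -4.3  5. ]
```

{"method": "carry_out", "body": {"slide": [[-0.002,-0.006,0.002],[-0.002,-0.006,0.002],[-0.002,-0.006,-0.004],[-0.002,-0.006,-0.004]], "dr": [[0,0,0],[0,0,0],[0,0,0],[0,0,0]], "gripper": [40,40,40,40]}}

```text
clock: 6.28
eef_pos: [489.3, 280.9, 165.2]
eef_rot: [-3.141, 0.0, 0.376]
wrist_force: [0.1, -0.4, -1.2]
finger_gap: 47.6
finger_force: 6.0
```

```bash
cat > f.py <<'E'
from h import *
P=[];F=[]
for i in range(3): camera("side"); st=read_state(); P.append(st["eef_pos"]);F.append(st["wrist_force"])
print(np.mean(P,0).round(2),np.mean(F,0).round(1),st["finger_gap"].round(1),st["finger_force"])
E
python3 f.py
```

```text
Traceback (most recent call last):
  File "f.py", line 4, in <module>
    print(np.mean(P,0).round(2),np.mean(F,0).round(1),st["finger_gap"].round(1),st["finger_force"])
                                                      ^^^^^^^^^^^^^^^^^^^^^^
AttributeError: 'float' object has no attribute 'round'
```

{"method": "carry_out", "body": {"slide": [[0,0,-0.004],[0,0,-0.004],[0,0,-0.004],[0,0,-0.004],[0,0,-0.004],[0,0,-0.004],[0,0,-0.004],[0,0,0.15],[0,0,0.32],[0,0,0.4]], "dr": [[0,0,0],[0,0,0],[0,0,0],[0,0,0],[0,0,0],[0,0,0],[0,0,0],[0,0,0],[0,0,0],[0,0,0]], "gripper": [40,52,55,60,70,80,80,100,100,100]}}

```text
clock: 7.27
eef_pos: [489.9, 281.2, 270.1]
eef_rot: [-3.141, -0.004, 0.376]
wrist_force: [0.8, 0.2, 1.1]
finger_gap: 91.4
finger_force: 0.0
```

{"method": "carry_out", "body": {"slide": [[0.07,-0.667,0],[0.07,-0.667,0],[0.07,-0.667,0],[0.07,-0.667,0],[0.07,-0.667,0],[0.07,-0.667,0]], "dr": [[0,0,0],[0,0,0],[0,0,0],[0,0,0],[0,0,0],[0,0,0]], "gripper": [100,100,100,100,100,100]}}

```text
clock: 7.77
eef_pos: [507.1, 112.4, 265.9]
eef_rot: [3.142, -0.0, 0.372]
wrist_force: [0.6, -0.2, 0.0]
finger_gap: 94.0
finger_force: 0.0
```

{"method": "carry_out", "body": {"slide": [[0.07,-0.667,0],[0.07,-0.667,0],[0.07,-0.667,0],[0.07,-0.667,0],[0.07,-0.667,0],[0.07,-0.667,0]], "dr": [[0,0,0],[0,0,0],[0,0,0],[0,0,0],[0,0,0],[0,0,0]], "gripper": [100,100,100,100,100,100]}}

```text
clock: 8.27
eef_pos: [524.6, -53.1, 265.5]
eef_rot: [-3.141, 0.0, 0.374]
wrist_force: [0.9, -0.4, -1.2]
finger_gap: 94.2
finger_force: 0.0
```

```bash
python3 - <<'E'
from h import *
s=shot("side"); t=shot("top"); print(read_state()["eef_pos"])
cv2.imwrite("pics/ab.png",np.hstack([cv2.resize(s[150:390,260:460],(400,480)),cv2.resize(t[190:310,130:230],(400,480))]))
E
```

```text
[524.48308524 -51.20564872 265.56295489]
```

View pics/ab.png

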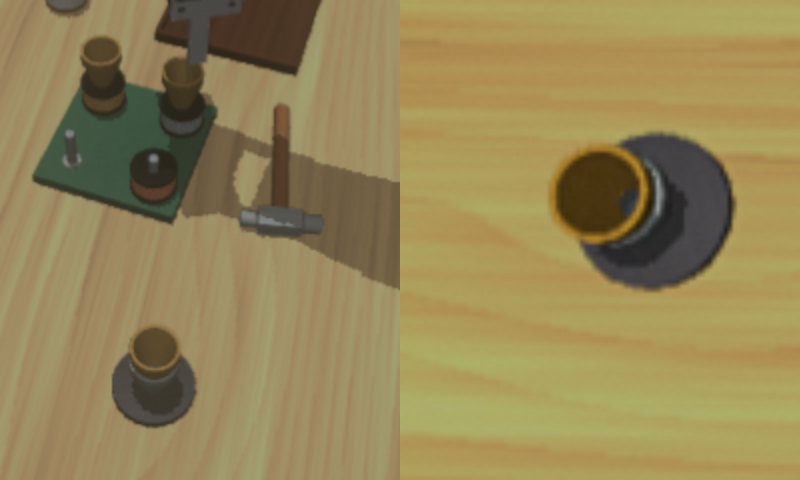

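Cone 1 sits upright in the cup; its rim in the top view is at about (180,239). Gripping the second cone.

{"method": "carry_out", "body": {"slide": [[0,-0.004,-0.16],[0,-0.004,-0.3],[0,-0.004,-0.368],[0,-0.004,-0.368],[0,-0.004,-0.368],[0,-0.004,-0.368]], "dr": [[0,0,0],[0,0,0],[0,0,0],[0,0,0],[0,0,0],[0,0,0]], "gripper": [100,100,100,100,65,55]}}

```text
clock: 8.87
eef_pos: [525.1, -52.7, 175.2]
eef_rot: [3.141, -0.002, 0.377]
wrist_force: [-0.2, 0.7, -0.0]
finger_gap: 84.0
finger_force: 0.0
```

{"method": "carry_out", "body": {"slide": [[0,0,0],[0,0,0],[0,0,0],[0,0,0],[0,0,0],[0,0,0],[0,0,0],[0,0,0]], "dr": [[0,0,0],[0,0,0],[0,0,0],[0,0,0],[0,0,0],[0,0,0],[0,0,0],[0,0,0]], "gripper": [45,40,40,40,40,40,40,40]}}

```text
clock: 9.53
eef_pos: [524.4, -53.7, 173.7]
eef_rot: [3.142, -0.0, 0.376]
wrist_force: [0.6, 0.1, 1.0]
finger_gap: 47.4
finger_force: 6.0
```

{"method": "carry_out", "body": {"slide": [[0,0,0.05],[0,0,0.2],[0,0,0.36],[0,0,0.4],[0,0,0.4]], "dr": [[0,0,0],[0,0,0],[0,0,0],[0,0,0],[0,0,0]], "gripper": [40,40,40,40,40]}}

```text
clock: 9.95
eef_pos: [525.1, -53.7, 276.6]
eef_rot: [3.139, -0.005, 0.376]
wrist_force: [0.2, 0.8, -0.2]
finger_gap: 47.4
finger_force: 6.0
```

```bash
cat >> h.py <<'E'
def rim(n,i,w,z):
    h=cv2.cvtColor(i,cv2.COLOR_BGR2HSV); c=big((h[...,0]<30)&(h[...,1]>150)&(h[...,2]>110)&win(i,*w)); e=cv2.fitEllipse(c); return e,pt(n,*e[0],z)
E
sed -i 's/st\["finger_gap"\].round(1)/st["finger_gap"]/' f.py
python3 - <<'E'
from h import *
print(read_state()["eef_pos"])
i=shot("top")
h=cv2.cvtColor(i,cv2.COLOR_BGR2HSV)
print(i[239,168:195].tolist()[::3], h[239,168:195].tolist()[::3])
for w in((163,220,197,256),(160,215,200,260)): print(rim("top",i,w,91))
E
```

```text
[525.05565915 -53.74418291 276.64063513]
[[33, 113, 154], [17, 52, 70], [16, 53, 72], [15, 52, 72], [16, 54, 72], [16, 55, 75], [49, 50, 46], [53, 74, 86], [5, 36, 52]] [[20, 200, 154], [20, 193, 70], [20, 198, 72], [19, 202, 72], [20, 198, 72], [20, 201, 75], [83, 20, 50], [19, 98, 86], [20, 230, 52]]
(((178.9710693359375, 237.8153076171875), (23.107906341552734, 24.619291305541992), 47.85198211669922), array([488.26313908, 279.71927029,  91.        ]))
(((178.9710693359375, 237.8153076171875), (23.107906341552734, 24.619291305541992), 47.85198211669922), array([488.26313908, 279.71927029,  91.        ]))
```

{"method": "carry_out", "body": {"slide": [[-0.07,0.668,0],[-0.07,0.668,0],[-0.07,0.668,0],[-0.07,0.668,0],[-0.07,0.668,0],[-0.07,0.668,0]], "dr": [[0,0,0],[0,0,0],[0,0,0],[0,0,0],[0,0,0],[0,0,0]], "gripper": [40,40,40,40,40,40]}}

```text
clock: 10.5
eef_pos: [506.1, 115.0, 271.5]
eef_rot: [-3.141, 0.003, 0.379]
wrist_force: [0.3, -0.5, 0.2]
finger_gap: 47.4
finger_force: 6.0
```

{"method": "carry_out", "body": {"slide": [[-0.072,0.668,0],[-0.072,0.668,0],[-0.072,0.668,0],[-0.072,0.668,0],[-0.072,0.668,0],[-0.072,0.668,0],[-0.072,0.668,-0.1],[-0.072,0.668,-0.2],[-0.072,0.668,-0.2],[-0.072,0.668,-0.2]], "dr": [[0,0,0],[0,0,0],[0,0,0],[0,0,0],[0,0,0],[0,0,0],[0,0,0],[0,0,0],[0,0,0],[0,0,0]], "gripper": [40,40,40,40,40,40,40,40,40,40]}}

```text
clock: 11.33
eef_pos: [489.1, 278.6, 222.7]
eef_rot: [3.141, 0.003, 0.374]
wrist_force: [0.1, 1.1, 0.8]
finger_gap: 47.3
finger_force: 6.0
```

```bash
python3 f.py
```

```text
[489.57 279.48 224.72] [-0.  -0.5 -0.1] 47.76943066939217 5.999991950229742
```

{"method": "carry_out", "body": {"slide": [[0,0,-0.05],[0,0,-0.09],[0,0,-0.11],[0,0,-0.12],[0,0,-0.125],[0,0,-0.13],[0,0,-0.13]], "dr": [[0,0,0],[0,0,0],[0,0,0],[0,0,0],[0,0,0],[0,0,0],[0,0,0]], "gripper": [40,40,40,40,40,40,40]}}

```text
clock: 12.07
eef_pos: [488.9, 280.4, 191.3]
eef_rot: [-3.142, -0.0, 0.376]
wrist_force: [-0.4, -0.5, -0.2]
finger_gap: 47.9
finger_force: 6.0
```

```bash
python3 f.py
```

```text
[488.94 280.43 191.45] [-0.1 -0.6 -1. ] 47.1943523646206 6.000042160012526
```

{"method": "carry_out", "body": {"slide": [[0,0,-0.008],[0,0,-0.008],[0,0,-0.008],[0,0,-0.008],[0,0,-0.008],[0,0,-0.008],[0,0,-0.008],[0,0,0.12],[0,0,0.28],[0,0,0.32]], "dr": [[0,0,0],[0,0,0],[0,0,0],[0,0,0],[0,0,0],[0,0,0],[0,0,0],[0,0,0],[0,0,0],[0,0,0]], "gripper": [40,40,53,57,62,72,80,100,100,100]}}

```text
clock: 13.05
eef_pos: [489.8, 280.9, 276.8]
eef_rot: [-3.141, -0.007, 0.376]
wrist_force: [0.5, -0.3, 0.7]
finger_gap: 88.2
finger_force: 0.0
```

{"method": "carry_out", "body": {"slide": [[0.27,-0.692,0],[0.27,-0.692,0],[0.27,-0.692,0],[0.27,-0.692,0],[0.27,-0.692,0],[0.27,-0.692,0]], "dr": [[0,0,0],[0,0,0],[0,0,0],[0,0,0],[0,0,0],[0,0,0]], "gripper": [100,100,100,100,100,100]}}

```text
clock: 13.55
eef_pos: [557.4, 103.9, 271.0]
eef_rot: [3.141, -0.0, 0.372]
wrist_force: [0.3, -0.4, -0.1]
finger_gap: 93.9
finger_force: 0.0
```

{"method": "carry_out", "body": {"slide": [[0.27,-0.692,0],[0.27,-0.692,0],[0.27,-0.692,0],[0.27,-0.692,0],[0.27,-0.692,0],[0.27,-0.692,0],[0.27,-0.692,0]], "dr": [[0,0,0],[0,0,0],[0,0,0],[0,0,0],[0,0,0],[0,0,0],[0,0,0]], "gripper": [100,100,100,100,100,100,100]}}

```text
clock: 14.13
eef_pos: [623.9, -65.5, 270.7]
eef_rot: [-3.141, 0.0, 0.375]
wrist_force: [-0.2, 0.4, 0.3]
finger_gap: 94.0
finger_force: 0.0
```

```bash
python3 f.py; python3 - <<'E'
from h import *
t=shot("top"); s=shot("side")
print(rim("top",t,(152,212,200,258),116), rim("side",s,(315,290,358,345),116))
E
```

```text
[623.68 -64.32 271.07] [-0.1  0.  -0.1] 94.12949435844665 0.0Traceback (most recent call last):
  File "<stdin>", line 3, in <module>
  File "h.py", line 29, in rim
    h=cv2.cvtColor(i,cv2.COLOR_BGR2HSV); c=big((h[...,0]<30)&(h[...,1]>150)&(h[...,2]>110)&win(i,*w)); e=cv2.fitEllipse(c); return e,pt(n,*e[0],z)
                                           ~~~^^^^^^^^^^^^^^^^^^^^^^^^^^^^^^^^^^^^^^^^^^^^^^^^^^^^^^^
  File "h.py", line 17, in big
    return max(cs,key=cv2.contourArea)
ValueError: max() iterable argument is empty
```

```bash
python3 - <<'E'
from h import *
t=shot("top","t3"); s=shot("side","s3")
cv2.imwrite("pics/c3.png",np.hstack([cv2.resize(t,(400,250)),cv2.resize(s,(400,250))]))
E
```

```text
(no output)
```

View pics/c3.png

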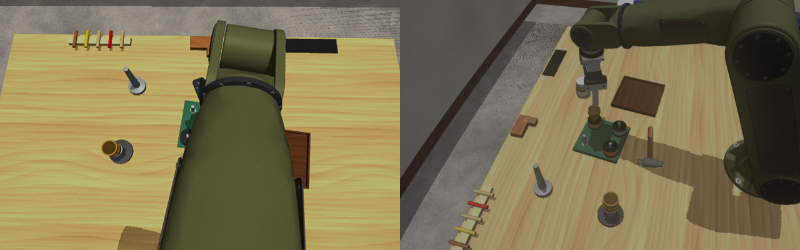

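The two cones are nested in the cup, at about (175,236) in the top view. Gripping the third cone.

{"method": "carry_out", "body": {"slide": [[0,0,-0.16],[0,0,-0.3],[0,0,-0.39],[0,0,-0.39],[0,0,-0.39],[0,0,-0.39]], "dr": [[0,0,0],[0,0,0],[0,0,0],[0,0,0],[0,0,0],[0,0,0]], "gripper": [100,100,100,100,65,55]}}

```text
clock: 14.98
eef_pos: [624.5, -65.5, 175.7]
eef_rot: [3.14, -0.002, 0.376]
wrist_force: [-0.9, 0.1, 0.4]
finger_gap: 84.2
finger_force: 0.0
```

{"method": "carry_out", "body": {"slide": [[0,0,0],[0,0,0],[0,0,0],[0,0,0],[0,0,0],[0,0,0],[0,0,0],[0,0,0]], "dr": [[0,0,0],[0,0,0],[0,0,0],[0,0,0],[0,0,0],[0,0,0],[0,0,0],[0,0,0]], "gripper": [45,40,40,40,40,40,40,40]}}

```text
clock: 15.65
eef_pos: [623.9, -65.6, 173.8]
eef_rot: [3.141, -0.0, 0.376]
wrist_force: [0.1, 0.6, 1.2]
finger_gap: 47.6
finger_force: 6.0
```

{"method": "carry_out", "body": {"slide": [[0,0,0.05],[0,0,0.2],[0,0,0.36],[0,0,0.45],[0,0,0.45],[0,0,0.45]], "dr": [[0,0,0],[0,0,0],[0,0,0],[0,0,0],[0,0,0],[0,0,0]], "gripper": [40,40,40,40,40,40]}}

```text
clock: 16.15
eef_pos: [623.9, -65.6, 288.0]
eef_rot: [3.14, -0.002, 0.376]
wrist_force: [-0.3, 0.2, -0.9]
finger_gap: 47.3
finger_force: 6.0
```

```bash
python3 f.py; python3 - <<'E'
from h import *
for n,w in(("top",(152,212,205,258)),("side",(312,285,362,345))):
    i=shot(n)
    try: print(rim(n,i,w,116))
    except Exception as e: print(n,"fail")
E
```

```text
[623.54 -65.57 285.42] [-0.3 -0.2 -1. ] 47.47281493526448 5.999985350354109
(((175.89797973632812, 236.3084716796875), (24.503732681274414, 29.126632690429688), 91.49481201171875), array([488.28461166, 276.36246081, 116.        ]))
side fail
```

{"method": "carry_out", "body": {"slide": [[-0.27,0.692,0],[-0.27,0.692,0],[-0.27,0.692,0],[-0.27,0.692,0],[-0.27,0.692,0],[-0.27,0.692,0]], "dr": [[0,0,0],[0,0,0],[0,0,0],[0,0,0],[0,0,0],[0,0,0]], "gripper": [40,40,40,40,40,40]}}

```text
clock: 16.9
eef_pos: [554.9, 110.8, 285.7]
eef_rot: [-3.141, 0.001, 0.38]
wrist_force: [-0.6, -0.1, -0.7]
finger_gap: 47.8
finger_force: 6.0
```

{"method": "carry_out", "body": {"slide": [[-0.27,0.692,0],[-0.27,0.692,0],[-0.27,0.692,0],[-0.27,0.692,0],[-0.27,0.692,0],[-0.27,0.692,0],[-0.27,0.692,0],[-0.27,0.692,-0.1],[-0.27,0.692,-0.15],[-0.27,0.692,-0.15]], "dr": [[0,0,0],[0,0,0],[0,0,0],[0,0,0],[0,0,0],[0,0,0],[0,0,0],[0,0,0],[0,0,0],[0,0,0]], "gripper": [40,40,40,40,40,40,40,40,40,40]}}

```text
clock: 17.73
eef_pos: [489.0, 278.4, 245.7]
eef_rot: [3.141, 0.005, 0.374]
wrist_force: [0.3, 0.0, -0.7]
finger_gap: 47.4
finger_force: 6.0
```

```bash
python3 f.py;  python3 - <<'E'
from h import *
s=shot("side"); 
cv2.imwrite("pics/cup4.png",cv2.resize(s[250:390,260:420],(640,560)))
E
```

```text
[489.53 279.17 248.55] [ 0.5 -0.2 -0.1] 47.272890201942 5.999992864381056
```

View pics/cup4.png

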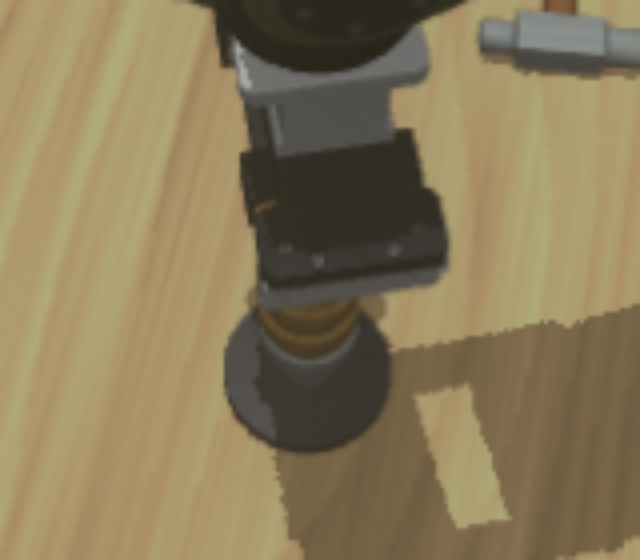

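The cup is unmoved, with its foot at the same crop pixels, and the stack is upright. Descending.

{"method": "carry_out", "body": {"slide": [[0,0,-0.05],[0,0,-0.09],[0,0,-0.11],[0,0,-0.12],[0,0,-0.125],[0,0,-0.128],[0,0,-0.128]], "dr": [[0,0,0],[0,0,0],[0,0,0],[0,0,0],[0,0,0],[0,0,0],[0,0,0]], "gripper": [40,40,40,40,40,40,40]}}

```text
clock: 18.52
eef_pos: [488.9, 280.5, 216.9]
eef_rot: [-3.142, -0.0, 0.376]
wrist_force: [-0.2, -0.2, -1.0]
finger_gap: 47.3
finger_force: 6.0
```

```bash
python3 f.py
```

```text
[488.94 280.45 217.  ] [ 0.6  0.1 -0.2] 47.4962989557099 6.000051176233683
```

{"method": "carry_out", "body": {"slide": [[0,0,-0.009],[0,0,-0.009],[0,0,-0.009],[0,0,-0.009],[0,0,-0.009],[0,0,-0.009],[0,0,-0.009],[0,0,0.12],[0,0,0.28],[0,0,0.32]], "dr": [[0,0,0],[0,0,0],[0,0,0],[0,0,0],[0,0,0],[0,0,0],[0,0,0],[0,0,0],[0,0,0],[0,0,0]], "gripper": [40,40,53,57,62,72,80,100,100,100]}}

```text
clock: 19.5
eef_pos: [489.6, 280.8, 302.4]
eef_rot: [-3.141, -0.007, 0.376]
wrist_force: [-0.0, -0.4, 1.0]
finger_gap: 88.3
finger_force: 0.0
```

{"method": "carry_out", "body": {"slide": [[0.2,-0.938,0],[0.2,-0.938,0],[0.2,-0.938,0],[0.2,-0.938,0],[0.2,-0.938,0],[0.2,-0.938,0],[0.2,-0.938,0],[0.2,-0.938,-0.15],[0.2,-0.938,-0.2],[0.2,-0.938,-0.2]], "dr": [[0,0,0],[0,0,0],[0,0,0],[0,0,0],[0,0,0],[0,0,0],[0,0,0],[0,0,0],[0,0,0],[0,0,0]], "gripper": [90,80,76,76,76,76,76,76,76,76]}}

```text
clock: 20.33
eef_pos: [537.9, 46.0, 243.6]
eef_rot: [-3.14, 0.005, 0.376]
wrist_force: [-0.3, 1.1, 0.4]
finger_gap: 71.6
finger_force: 0.0
```

```bash
python3 f.py;  python3 - <<'E'
from h import *
s=shot("side"); t=shot("top")
cv2.imwrite("pics/c5.png",np.hstack([cv2.resize(s[100:390,240:440],(400,580)),cv2.resize(t[150:295,130:230],(400,580))]))
try: print(tray(t)[0])
except Exception as e: print(e)
E
```

```text
[538.91  46.21 246.93] [ 0.3 -0.1  0.6] 71.64806072730303 0.0
((478.8341979980469, -269.6207275390625), (193.80323791503906, 190.04739379882812), 83.12998962402344)
```

View pics/c5.png

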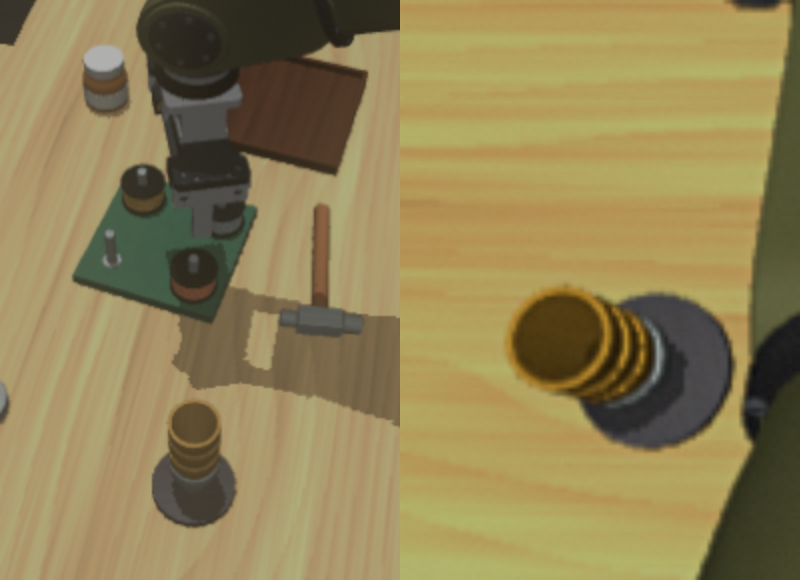

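All three cones are nested upright, and the tray is unchanged at (479,-269.5). Now the copper bobbin.

{"method": "carry_out", "body": {"slide": [[0,0,-0.16],[0,0,-0.3],[0,0,-0.44],[0,0,-0.51],[0,0,-0.515],[0,0,-0.515],[0,0,-0.515],[0,0,-0.515],[0,0,-0.515],[0,0,-0.515]], "dr": [[0,0,0],[0,0,0],[0,0,0],[0,0,0],[0,0,0],[0,0,0],[0,0,0],[0,0,0],[0,0,0],[0,0,0]], "gripper": [76,76,76,76,76,65,58,50,48,48], "newtons": 15}}

```text
clock: 21.42
eef_pos: [539.6, 46.0, 119.7]
eef_rot: [3.141, -0.003, 0.376]
wrist_force: [-0.7, 0.8, 8.8]
finger_gap: 51.9
finger_force: 15.0
```

{"method": "carry_out", "body": {"slide": [[0,0,0],[0,0,0],[0,0,0]], "dr": [[0,0,0],[0,0,0],[0,0,0]], "gripper": [48,48,48]}}

```text
clock: 21.67
eef_pos: [539.6, 45.9, 119.7]
eef_rot: [3.141, -0.003, 0.376]
wrist_force: [-1.0, 1.0, 7.8]
finger_gap: 51.9
finger_force: 15.0
```

```bash
python3 f.py
```

```text
[539.61  45.95 119.66] [-1.   0.6  8. ] 52.00246704166842 15.000883038737811
```

{"method": "carry_out", "body": {"slide": [[0,0,0.02],[0,0,0.06],[0,0,0.14],[0,0,0.25],[0,0,0.4],[0,0,0.5],[0,0,0.5],[0,0,0.5]], "dr": [[0,0,0],[0,0,0],[0,0,0],[0,0,0],[0,0,0],[0,0,0],[0,0,0],[0,0,0]], "gripper": [48,48,48,48,48,48,48,48]}}

```text
clock: 22.48
eef_pos: [539.0, 45.9, 244.6]
eef_rot: [3.141, -0.003, 0.376]
wrist_force: [-0.1, -0.4, -2.2]
finger_gap: 52.1
finger_force: 15.0
```

```bash
python3 f.py; python3 - <<'E'
from h import *
t=shot("top"); s=shot("side")
try: print(tray(t)[0])
except Exception as e: print(e)
h=cv2.cvtColor(s,cv2.COLOR_BGR2HSV)
cv2.imwrite("pics/c6.png",np.hstack([cv2.resize(s[90:270,270:430],(480,540)),cv2.resize(t[190:310,390:510],(300,540))]))
E
```

```text
[538.41  45.86 242.24] [-0.3 -0.3 -2.6] 52.038914621486974 14.999730885028839
((478.8341979980469, -269.6207275390625), (193.80323791503906, 190.04739379882812), 83.12998962402344)
```

View pics/c6.png

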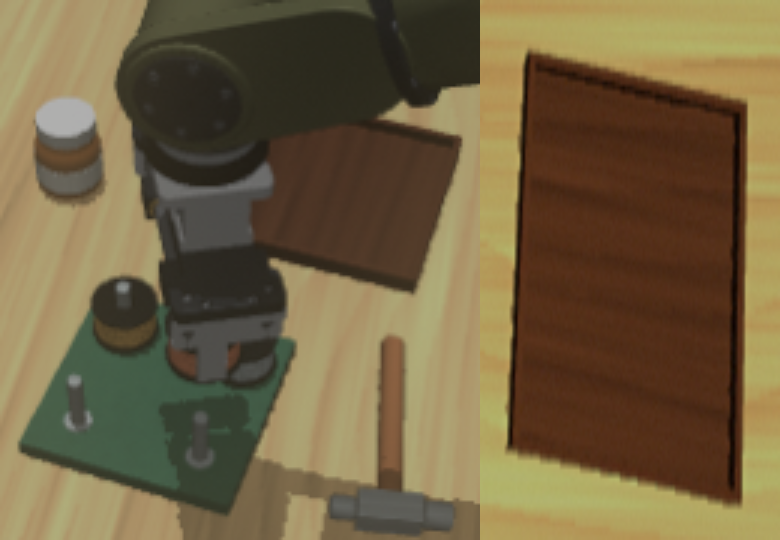

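The bobbin is held level and clear of its post. The tray is empty and unmoved. Carrying it to the first tray spot.

{"method": "carry_out", "body": {"slide": [[-0.21,-0.705,0],[-0.21,-0.705,0],[-0.21,-0.705,0],[-0.21,-0.705,0],[-0.21,-0.705,0],[-0.21,-0.705,0]], "dr": [[0,0,0],[0,0,0],[0,0,0],[0,0,0],[0,0,0],[0,0,0]], "gripper": [48,48,48,48,48,48]}}

```text
clock: 23.23
eef_pos: [485.2, -133.4, 242.2]
eef_rot: [-3.141, 0.001, 0.372]
wrist_force: [0.1, 1.3, -2.4]
finger_gap: 52.5
finger_force: 15.0
```

{"method": "carry_out", "body": {"slide": [[-0.21,-0.705,0],[-0.21,-0.705,0],[-0.21,-0.705,0],[-0.21,-0.705,0],[-0.21,-0.705,0],[-0.21,-0.705,0],[-0.21,-0.705,-0.14],[-0.21,-0.705,-0.28],[-0.21,-0.705,-0.4],[-0.21,-0.705,-0.4]], "dr": [[0,0,0],[0,0,0],[0,0,0],[0,0,0],[0,0,0],[0,0,0],[0,0,0],[0,0,0],[0,0,0],[0,0,0]], "gripper": [48,48,48,48,48,48,48,48,48,48]}}

```text
clock: 24.07
eef_pos: [432.5, -304.1, 137.2]
eef_rot: [-3.133, 0.005, 0.377]
wrist_force: [-1.1, 0.8, -3.3]
finger_gap: 52.4
finger_force: 15.0
```

```bash
python3 f.py; python3 - <<'E'
from h import *
s=shot("side")
cv2.imwrite("pics/c7.png",cv2.resize(s[90:210,310:450],(700,600)))
E
```

```text
[ 434.11 -305.74  142.56] [ 0.5 -0.3 -1.3] 52.03974710243133 14.999761283397675
```

View pics/c7.png

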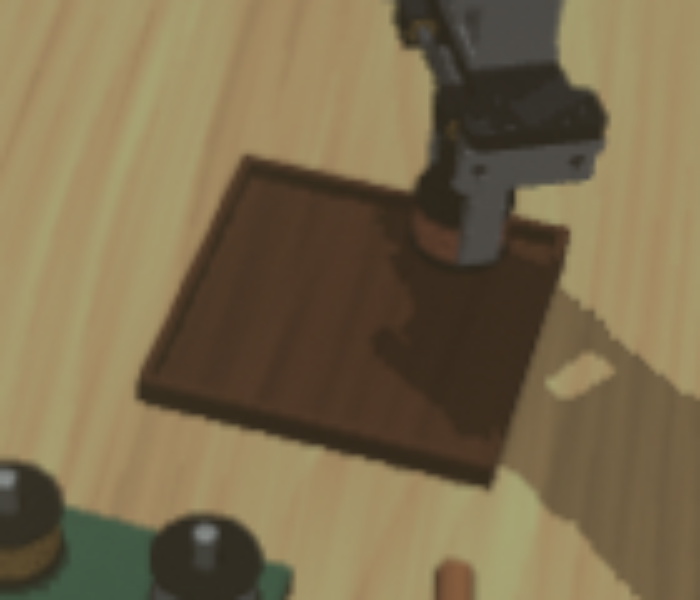

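The bobbin hangs level over the tray's inner corner, at about crop (460,240). Lowering.

{"method": "carry_out", "body": {"slide": [[0,0,-0.05],[0,0,-0.09],[0,0,-0.11],[0,0,-0.118],[0,0,-0.122],[0,0,-0.122],[0,0,-0.122]], "dr": [[0,0,0],[0,0,0],[0,0,0],[0,0,0],[0,0,0],[0,0,0],[0,0,0]], "gripper": [48,48,48,48,48,48,48]}}

```text
clock: 24.85
eef_pos: [434.0, -306.7, 112.9]
eef_rot: [3.141, -0.0, 0.376]
wrist_force: [0.1, 0.0, -2.3]
finger_gap: 51.9
finger_force: 15.0
```

```bash
python3 f.py
```

```text
[ 433.97 -306.72  112.78] [ 0.3 -0.  -2.1] 52.283379645570314 14.99976173043251
```

{"method": "carry_out", "body": {"slide": [[0,0,-0.004],[0,0,-0.004],[0,0,-0.004],[0,0,-0.004],[0,0,-0.004],[0,0,-0.004],[0,0,0.08],[0,0,0.24],[0,0,0.4],[0,0,0.5]], "dr": [[0,0,0],[0,0,0],[0,0,0],[0,0,0],[0,0,0],[0,0,0],[0,0,0],[0,0,0],[0,0,0],[0,0,0]], "gripper": [48,58,62,66,66,66,66,66,66,70]}}

```text
clock: 25.83
eef_pos: [434.2, -306.8, 241.2]
eef_rot: [3.139, -0.002, 0.376]
wrist_force: [0.9, -0.0, 0.2]
finger_gap: 64.4
finger_force: 0.0
```

{"method": "carry_out", "body": {"slide": [[0.36,0.98,0.02],[0.36,0.98,0.02],[0.36,0.98,0.02],[0.36,0.98,0.02],[0.36,0.98,0.02],[0.36,0.98,0.02],[0.36,0.98,0.02],[0.36,0.98,0.02],[0.36,0.98,0.02]], "dr": [[0,0,0],[0,0,0],[0,0,0],[0,0,0],[0,0,0],[0,0,0],[0,0,0],[0,0,0],[0,0,0]], "gripper": [76,76,76,76,76,76,76,76,76]}}

```text
clock: 26.58
eef_pos: [523.8, -61.6, 242.3]
eef_rot: [3.142, 0.0, 0.377]
wrist_force: [-0.7, -0.6, 0.8]
finger_gap: 71.8
finger_force: 0.0
```

```bash
python3 f.py; python3 - <<'E'
from h import *
s=shot("side"); t=shot("top")
try: print(tray(t)[0])
except Exception as e: print(e)
cv2.imwrite("pics/c8.png",np.hstack([cv2.resize(s[90:270,270:430],(480,540)),cv2.resize(t[190:310,390:510],(300,300)).repeat(1,0)[:300] if 0 else cv2.resize(t[150:330,400:500],(300,540))]))
E
```

```text
[523.54 -62.73 242.31] [-0.  -0.7  0.2] 71.19897081036115 0.0
((468.32281494140625, -253.36944580078125), (241.37709045410156, 308.48919677734375), 88.38211822509766)
```

View pics/c8.png

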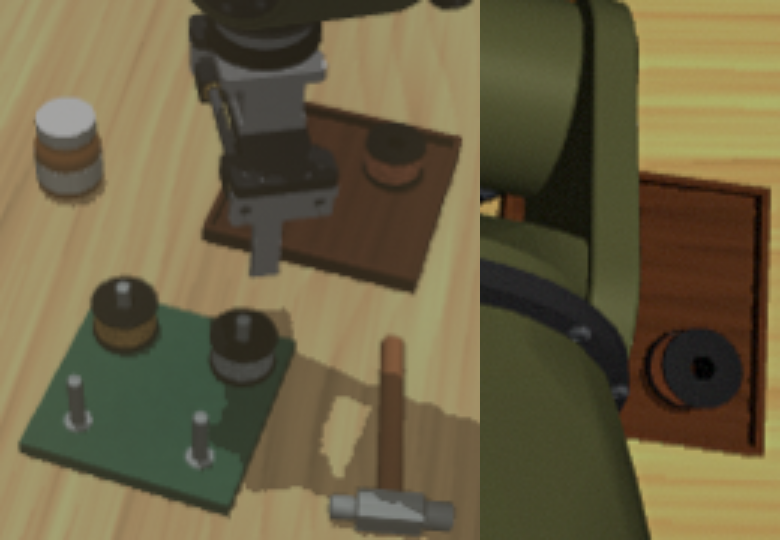

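Bobbin 1 stands flat in the tray corner, at crop (393,160). Next is the steel bobbin.

{"method": "carry_out", "body": {"slide": [[0.002,0.034,0],[0.002,0.034,-0.16],[0.002,0.034,-0.32],[0.002,0.034,-0.44],[0.002,0.034,-0.49],[0.002,0.034,-0.496],[0.002,0.034,-0.496],[0.002,0.034,-0.496]], "dr": [[0,0,0],[0,0,0],[0,0,0],[0,0,0],[0,0,0],[0,0,0],[0,0,0],[0,0,0]], "gripper": [76,76,76,76,76,76,76,76]}}

```text
clock: 27.5
eef_pos: [524.9, -53.2, 119.6]
eef_rot: [3.141, -0.001, 0.376]
wrist_force: [0.6, 0.5, 0.3]
finger_gap: 71.5
finger_force: 0.0
```

{"method": "carry_out", "body": {"slide": [[0,0,0],[0,0,0],[0,0,0],[0,0,0],[0,0,0],[0,0,0],[0,0,0]], "dr": [[0,0,0],[0,0,0],[0,0,0],[0,0,0],[0,0,0],[0,0,0],[0,0,0]], "gripper": [66,60,56,48,48,48,48]}}

```text
clock: 28.08
eef_pos: [524.6, -53.1, 119.0]
eef_rot: [3.141, -0.001, 0.376]
wrist_force: [-2.0, 0.1, 6.3]
finger_gap: 51.8
finger_force: 15.0
```

```bash
python3 f.py
```

```text
[524.61 -53.12 119.  ] [-1.3  1.2  6.5] 52.284591180586844 15.000640600919724
```

{"method": "carry_out", "body": {"slide": [[0,0,0.02],[0,0,0.06],[0,0,0.14],[0,0,0.25],[0,0,0.4],[0,0,0.5],[0,0,0.5],[0,0,0.5]], "dr": [[0,0,0],[0,0,0],[0,0,0],[0,0,0],[0,0,0],[0,0,0],[0,0,0],[0,0,0]], "gripper": [48,48,48,48,48,48,48,48]}}

```text
clock: 28.9
eef_pos: [524.5, -53.1, 244.8]
eef_rot: [3.14, -0.002, 0.376]
wrist_force: [-0.1, -0.1, -1.4]
finger_gap: 52.3
finger_force: 15.0
```

```bash
python3 f.py; cat > tr.py <<'E'
from h import *
t=shot("top"); o=cv2.imread("pics/top0.png")
for i in(o,t):
    h=cv2.cvtColor(i,cv2.COLOR_BGR2HSV); m=(h[...,2]<110)&win(i,450,185,560,335)
    print([int(np.nonzero(m[r])[0].max()) if m[r].any() else -1 for r in(205,215,225,250,275,290)],[int(np.nonzero(m[:,c])[0].max()) if m[:,c].any() else -1 for c in(470,480,490,494)],[int(np.nonzero(m[:,c])[0].min()) if m[:,c].any() else -1 for c in(470,480,490,494)])
E
python3 tr.py
```

```text
[523.93 -53.05 242.63] [-0.4  0.  -1.6] 51.95606577169123 14.99976821243763
[-1, 496, 496, 495, 494, 494] [298, 300, 301, 301] [209, 211, 212, 212]
[-1, 496, 495, 495, 494, 494] [298, 299, 301, 300] [209, 211, 212, 213]
```

{"method": "carry_out", "body": {"slide": [[-0.004,-0.734,0],[-0.004,-0.734,0],[-0.004,-0.734,0],[-0.004,-0.734,0],[-0.004,-0.734,0],[-0.004,-0.734,0],[-0.004,-0.734,-0.14],[-0.004,-0.734,-0.28],[-0.004,-0.734,-0.4],[-0.004,-0.734,-0.4]], "dr": [[0,0,0],[0,0,0],[0,0,0],[0,0,0],[0,0,0],[0,0,0],[0,0,0],[0,0,0],[0,0,0],[0,0,0]], "gripper": [48,48,48,48,48,48,48,48,48,48]}}

```text
clock: 29.93
eef_pos: [521.1, -234.8, 136.9]
eef_rot: [-3.133, 0.007, 0.376]
wrist_force: [-1.4, 0.2, -2.3]
finger_gap: 52.2
finger_force: 15.0
```

{"method": "carry_out", "body": {"slide": [[0,0,-0.05],[0,0,-0.09],[0,0,-0.11],[0,0,-0.118],[0,0,-0.118],[0,0,-0.118]], "dr": [[0,0,0],[0,0,0],[0,0,0],[0,0,0],[0,0,0],[0,0,0]], "gripper": [48,48,48,48,48,48]}}

```text
clock: 30.43
eef_pos: [523.6, -236.7, 114.7]
eef_rot: [3.141, -0.001, 0.376]
wrist_force: [0.4, -0.4, -1.8]
finger_gap: 52.1
finger_force: 15.0
```

```bash
python3 f.py
```

```text
[ 523.59 -236.75  114.61] [-0.4  0.1 -1.4] 52.01472749918901 14.999975524842739
```

{"method": "carry_out", "body": {"slide": [[0,0,-0.008],[0,0,-0.012],[0,0,-0.012],[0,0,-0.012],[0,0,-0.012],[0,0,-0.012]], "dr": [[0,0,0],[0,0,0],[0,0,0],[0,0,0],[0,0,0],[0,0,0]], "gripper": [48,48,48,58,62,66]}}

```text
clock: 31.08
eef_pos: [523.4, -236.6, 110.9]
eef_rot: [-3.142, -0.0, 0.376]
wrist_force: [0.9, -0.6, 0.2]
finger_gap: 61.0
finger_force: 0.0
```

{"method": "carry_out", "body": {"slide": [[0,0,0],[0,0,0],[0,0,0.1],[0,0,0.26],[0,0,0.42],[0,0,0.52],[0,0,0.52]], "dr": [[0,0,0],[0,0,0],[0,0,0],[0,0,0],[0,0,0],[0,0,0],[0,0,0]], "gripper": [66,66,66,66,66,66,66]}}

```text
clock: 31.67
eef_pos: [524.5, -237.2, 246.8]
eef_rot: [3.135, -0.006, 0.376]
wrist_force: [-0.4, 0.2, 0.0]
finger_gap: 62.0
finger_force: 0.0
```

{"method": "carry_out", "body": {"slide": [[0.4,0.684,0],[0.4,0.684,0],[0.4,0.684,0],[0.4,0.684,0],[0.4,0.684,0],[0.4,0.684,0],[0.4,0.684,0]], "dr": [[0,0,0],[0,0,0],[0,0,0],[0,0,0],[0,0,0],[0,0,0],[0,0,0]], "gripper": [76,76,76,76,76,76,76]}}

```text
clock: 32.25
eef_pos: [623.6, -64.2, 239.7]
eef_rot: [-3.141, 0.001, 0.378]
wrist_force: [-0.2, -0.6, -0.1]
finger_gap: 71.4
finger_force: 0.0
```

```bash
python3 f.py
```

```text
[623.   -66.12 240.25] [ 0.4 -0.3 -0.2] 71.47166414219646 0.0
```

{"method": "carry_out", "body": {"slide": [[0,0,0],[0,0,-0.16],[0,0,-0.32],[0,0,-0.44],[0,0,-0.48],[0,0,-0.488],[0,0,-0.488],[0,0,-0.488]], "dr": [[0,0,0],[0,0,0],[0,0,0],[0,0,0],[0,0,0],[0,0,0],[0,0,0],[0,0,0]], "gripper": [76,76,76,76,76,76,76,76]}}

```text
clock: 33.07
eef_pos: [624.2, -66.0, 121.2]
eef_rot: [3.14, -0.003, 0.375]
wrist_force: [0.6, 0.1, 0.4]
finger_gap: 71.5
finger_force: 0.0
```

{"method": "carry_out", "body": {"slide": [[0,0,0],[0,0,0],[0,0,0],[0,0,0],[0,0,0],[0,0,0],[0,0,0]], "dr": [[0,0,0],[0,0,0],[0,0,0],[0,0,0],[0,0,0],[0,0,0],[0,0,0]], "gripper": [66,60,56,48,48,48,48]}}

```text
clock: 33.65
eef_pos: [623.7, -65.7, 119.7]
eef_rot: [3.141, -0.001, 0.376]
wrist_force: [-0.5, -1.6, 5.9]
finger_gap: 52.9
finger_force: 15.0
```

{"method": "carry_out", "body": {"slide": [[0,0,0.02],[0,0,0.06],[0,0,0.14],[0,0,0.25],[0,0,0.4],[0,0,0.5],[0,0,0.5],[0,0,0.5]], "dr": [[0,0,0],[0,0,0],[0,0,0],[0,0,0],[0,0,0],[0,0,0],[0,0,0],[0,0,0]], "gripper": [48,48,48,48,48,48,48,48]}}

```text
clock: 34.32
eef_pos: [623.5, -65.6, 245.4]
eef_rot: [3.14, -0.002, 0.376]
wrist_force: [-0.4, 0.4, -3.2]
finger_gap: 52.8
finger_force: 15.0
```

```bash
python3 f.py; python3 tr.py; python3 - <<'E'
from h import *
s=shot("side"); t=shot("top")
cv2.imwrite("pics/c9.png",np.hstack([cv2.resize(s[90:270,270:430],(480,540)),cv2.resize(t[150:330,400:500],(300,540))]))
E
```

```text
[622.92 -65.51 242.83] [-0.2 -0.  -2.5] 52.357292955581684 14.999699480831623
[-1, 496, 496, 495, 494, 494] [298, 300, 301, 301] [209, 211, 212, 212]
[-1, 496, 495, 495, 494, 494] [334, 299, 301, 300] [210, 211, 212, 213]
```

View pics/c9.png

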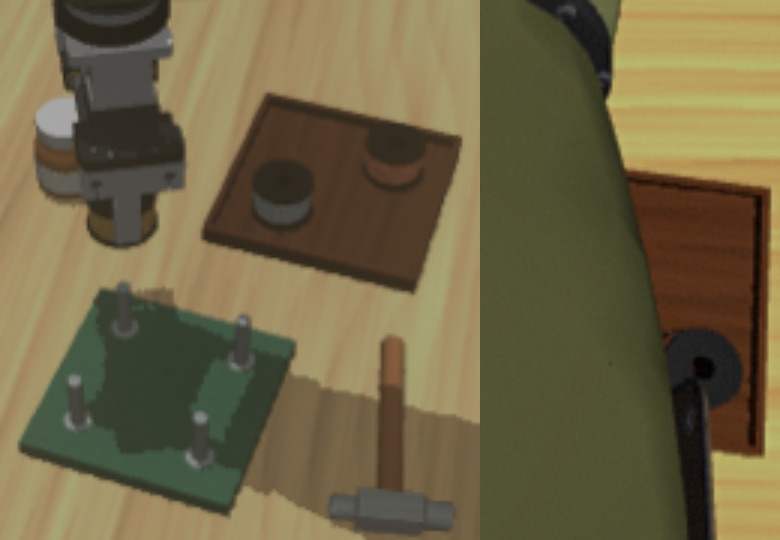

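Tray and both bobbins are in place, and the third bobbin is held level. Placing it in the third spot.

{"method": "carry_out", "body": {"slide": [[-0.44,-1,0],[-0.44,-1,0],[-0.44,-1,0],[-0.44,-1,0],[-0.44,-1,0],[-0.44,-1,0],[-0.44,-1,0],[-0.44,-1,0],[-0.44,-1,-0.1],[-0.44,-1,-0.2]], "dr": [[0,0,0],[0,0,0],[0,0,0],[0,0,0],[0,0,0],[0,0,0],[0,0,0],[0,0,0],[0,0,0],[0,0,0]], "gripper": [48,48,48,48,48,48,48,48,48,48]}}

```text
clock: 35.45
eef_pos: [513.5, -316.0, 193.9]
eef_rot: [3.14, -0.001, 0.375]
wrist_force: [-0.3, -0.3, -2.0]
finger_gap: 53.1
finger_force: 15.0
```

{"method": "carry_out", "body": {"slide": [[0,0,-0.1],[0,0,-0.2],[0,0,-0.26],[0,0,-0.3],[0,0,-0.31],[0,0,-0.31],[0,0,-0.31]], "dr": [[0,0,0],[0,0,0],[0,0,0],[0,0,0],[0,0,0],[0,0,0],[0,0,0]], "gripper": [48,48,48,48,48,48,48]}}

```text
clock: 36.03
eef_pos: [513.8, -315.7, 117.3]
eef_rot: [3.141, -0.001, 0.376]
wrist_force: [-0.1, 0.1, -2.4]
finger_gap: 52.8
finger_force: 15.0
```

```bash
python3 f.py
```

```text
[ 513.76 -315.79  117.55] [-0.4 -0.  -2.1] 52.97259255399182 14.999788999557495
```

{"method": "carry_out", "body": {"slide": [[0,0,-0.012],[0,0,-0.022],[0,0,-0.022],[0,0,-0.022],[0,0,-0.022],[0,0,-0.022],[0,0,-0.022]], "dr": [[0,0,0],[0,0,0],[0,0,0],[0,0,0],[0,0,0],[0,0,0],[0,0,0]], "gripper": [48,48,48,48,58,62,66]}}

```text
clock: 36.77
eef_pos: [513.3, -315.6, 110.9]
eef_rot: [3.142, -0.0, 0.376]
wrist_force: [0.9, 0.2, -0.2]
finger_gap: 60.8
finger_force: 0.0
```

{"method": "carry_out", "body": {"slide": [[0,0,0],[0,0,0],[0,0,0.1],[0,0,0.26],[0,0,0.42],[0,0,0.6],[0,0,0.75],[0,0,0.75]], "dr": [[0,0,0],[0,0,0],[0,0,0],[0,0,0],[0,0,0],[0,0,0],[0,0,0],[0,0,0]], "gripper": [66,66,66,66,66,66,66,66]}}

```text
clock: 37.43
eef_pos: [514.4, -316.3, 307.2]
eef_rot: [3.131, -0.007, 0.376]
wrist_force: [0.5, -0.4, 0.4]
finger_gap: 62.2
finger_force: 0.0
```

{"method": "carry_out", "body": {"slide": [[-1,-0.6,0],[-1,-0.6,0],[-1,-0.6,0],[-1,-0.6,0],[-1,-0.6,0],[-1,-0.6,0],[-1,-0.6,0],[-1,-0.6,0],[-1,-0.6,0],[-1,-0.6,0]], "dr": [[0,0,0],[0,0,0],[0,0,0],[0,0,0],[0,0,0],[0,0,0],[0,0,0],[0,0,0],[0,0,0],[0,0,0]], "gripper": [66,66,66,66,66,66,66,66,66,66]}}

```text
clock: 38.27
eef_pos: [263.6, -465.5, 298.2]
eef_rot: [-3.141, -0.0, 0.375]
wrist_force: [0.4, 0.4, 0.3]
finger_gap: 62.1
finger_force: 0.0
```

```bash
python3 f.py; python3 tr.py; python3 - <<'E'
from h import *
s=shot("side"); t=shot("top")
cv2.imwrite("pics/c10.png",np.hstack([cv2.resize(s[90:390,240:440],(400,600)),cv2.resize(t[120:330,150:510],(400,600))]))
E
```

```text
[ 264.33 -465.07  298.29] [-0.1 -0.  -0.2] 62.131676535736055 0.0
[-1, 496, 496, 495, 494, 494] [298, 300, 301, 301] [209, 211, 212, 212]
[-1, 496, 496, 495, 494, 494] [298, 300, 301, 301] [209, 211, 212, 212]
```

View pics/c10.png

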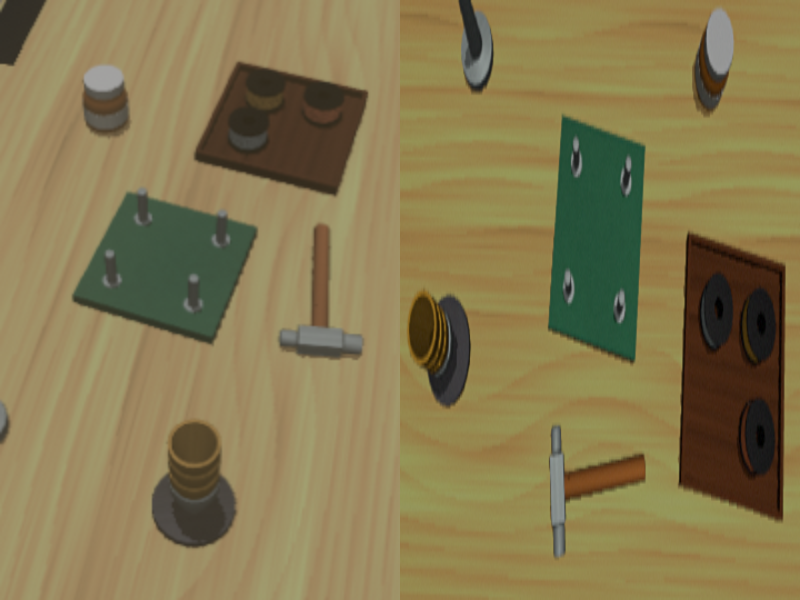

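The stand is clear. All three bobbins stand flat in the tray, the three cones are nested upright in the cup, and the jar, mandrel and hammer are undisturbed.

```bash
python3 -c "
from cell import *
print(sign_off())"
```

```text
the job is handed in; nothing more can be done
None
```

I handed the job in at about 39 s: the three cones are nested upright in the cup, the three bobbins stand flat in the tray, and the jar, mandrel and hammer were not touched; no verdict came back.

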